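Stack the upper instrument unit on its levelling base and set the stack level

TASK

Build up the small instrument stack and set it level: put the loose instrument unit squarely on top of the one that is bolted to the levelling base, its four feet down inside the raised rim, and lay the pocket spirit level lengthwise on top of it. Then turn the base's levelling screw until the bubble stands still between the vial's two lines, with nothing touching the level. Finish by pressing the level lightly down onto the unit (about 10 N) with the bubble still between its lines, and keep pressing: the program ends while the robot holds that push. Do not shove the base about the bench or disturb the beaker and the buffer bottle.

Things in the scene. Friction and masses are not known exactly. Their poses are not given: they have to be found in the camera images.
- base: levelling base, loose, 2.5 kg: T-shaped aluminium plate, top 45 mm above the bench; 200 mm wide from x=-55 to 125 mm, 80 mm wide tongue in front to x=-160. Origin under it at bench height, x to its back, y left, z up. Feet: two rubber ones at x=100, y=+-80 mm, the levelling screw at x=-125, y=0. A grey unit 160x60 mm is bolted on, long side along x. At the start the screw end is 1 to 3.5 mm low.
- seat (a point): centre of the floor of the bolted unit's stacking tray, 86 mm above the bench, at x=30, y=0 mm of the base; axes as the base's. The floor is 154 (x) x 54 (y) mm inside a rim 3 mm wide and 3 mm high.
- screw_grip (a point): levelling screw: centre of its black ribbed round grip, 44 mm diameter, 24 mm high (z 55 to 79 mm), axis upright. Screw and foot are one piece and keep their height while the plate climbs along them: clockwise seen from above raises the base's front, 8 mm a turn (5.7 mrad of tilt per rad). Needs about 1.0 to 2.5 rad clockwise; stays where left; friction 0.06 N m.
- unit: loose grey instrument unit, closed box 160 (x) x 60 (y) x 45 (z) mm, 0.3 to 0.6 kg. Origin: centre of underside, z up, sockets on its -x end. Four feet 5 mm high, 12 mm diameter, at x=+-68.5, y=+-18.5 mm: 2.5 mm play inside the rim below. Flat flanks 5 to 42 mm up, grip across the 60 mm side. A tray like the one below on its top: floor at 42, rim to 45 mm. May face either way.
- unit_tray (a point): centre of the floor of the tray on top of the loose unit, where the level goes, 42 mm above the unit's underside.
- level: pocket spirit level, aluminium bar 130 (x) x 24 (y) x 34 (z) mm, 0.2 kg. Origin: centre of underside, x along the bar, z up. Vial along x in a 46 mm cut-out in the middle of the top (bar there only 24 mm high, vial to 34); flat lands at both ends, x=23 to 65 mm either side, are the places to press. Vial lines 13.6 mm apart, bubble 10 mm long. May lie either way round.
- bubble (a joint): place of the air bubble along the level's own x axis, m from the middle of the vial; 0 = centred, limits +-0.014. It moves to the higher end, 0.65 mm per mrad of tilt (3.7 mm per rad of the screw), and takes about a second to come to rest.
- beaker: glass beaker 56 x 60 x 72 mm, a bystander to leave standing; origin at the centre of its underside.
- buffer_bottle: small bottle with a blue cap, 56 mm diameter, 103 mm high, a bystander to leave standing; origin at the centre of its underside.

How it is judged:
By the outcome, as a careful person would: the job done as asked, in the order asked, and still so for the second after the job is handed in, while the arm keeps its last pose, push and grip.
It also fails if it takes over 72 s, if anything falls off the work surface, if the arm or the gripper's body presses on something with over 40 N, if the wrist force passes 120 N, or if a joint passes its speed limit or range.

ROBOT

A 6-joint arm with a two-finger parallel gripper is mounted at the origin on a cart in front of the work surface, level with it; the furniture and walls round the work are solid. World frame = base frame: x ahead of the robot, y to its left, z up, the work surface at z = 0. Lengths are in m, angles in rad, forces in N, time in s.
With the tool pointing down it reaches from about 0.4 to 0.825 m from the base axis. Payload 7 kg.
Tool frame: the origin (TCP) lies at the very end of the fingers, on their centre line; the grasp point (between the pads) lies 19 mm behind it (manip.grasp_offset is the distance from the TCP to the grasp point, in m); z points along the fingers, x is the direction in which the jaws open and shut, and the axes are right-handed (so a half turn about z gives the same grasp; the last joint's range is limited). The gripper opens to 85 mm and grips with 20 to 120 N. Pads are 22 mm wide; open, the fingers measure 114 mm over their backs; the gripper's body (76 mm by 85 mm) begins 54 mm behind the grasp point. The pads swing forward as they close: fully open they stand 13 mm farther back than shut.
Start: joints at [-1.059, 0.359, 0.012, 0, -1.224, -0.288], TCP at [0.15, -0.658, 0.231] pointing down, gripper open.
Joint ranges: [-3.07, 3.07], [-1.43, 2.12], [-1.02, 1.25], [-3.03, 1.67], [-3.05, -0], [-3.03, 3.03]. Speed limits (rad/s): [2.39, 2.39, 3.01, 3.14, 3.14, 3.14].

INTERFACE

Orientations are given as a unit quaternion [w, x, y, z].
In Python, from station import manip gives the robot as it stands.
- The arm moves only by the shell command python3 -m inch 'ROWS' [FORCE]. ROWS is a JSON object of lists of equal length, an entry for each row: "gripper": the finger opening in mm, from 0 to 85.4; "travel": the shift along the tool's x, y, z in mm, a list of three; "turn": the turn about the tool's z in rad. In form: {"gripper": [gripper, ...], "travel": [[x, y, z], ...], "turn": [turn, ...]}. A call has exactly 10 rows; each row shifts and turns the commanded pose from where the row before left it, along the tool's axes as they then stand; what a row does not reach is not made up. A row lasts 1/8 s, in which the tool goes at most 62.5 mm and 10.7 degrees, less where a joint would pass 70% of its speed; a pose out of reach is approached as far as the arm can. A call with a gripper value outside its range is refused whole. The fingers move at their own pace and stop on an object; FORCE is the grip in N (left out, the last holds). Time passes only in rows, so rows that do not move let the fingers close, or fill a call up. It gives the time, the measured TCP pose, the force and the opening at its end, in the units of the state.
- manip.read_state(): the state, without advancing time (a new reading comes with each control period).
- manip.snapshot(name): name is "scene" or "side" or "wrist"; returns (picture, depth): 480x640x3 uint8, red, green, blue; 480x640 float32, m along the optical axis (not along the pixel's ray), 0 where there is no reading.
- manip.camera_params(name): a dict with "camera_matrix" (3x3 intrinsics, pixels), "k1" (the pictures are not rectified: a ray, as slopes to the right and down, at radius r is drawn at 1 + k1 r^2 times it, then the intrinsics apply), "eye" and "orientation" of the camera in the world. Camera axes: x right, y down, z forward; pixel columns grow to the right and rows downward; lengths in m; the calibration is good to about 2 mm. A picture is of the moment at which its call begins: read the wrist's pose just before it. camera_params takes no time and is no camera call; for the wrist camera it gives the pose at the moment of the call.
- manip.sign_off(): hands the job in, once; it reports no verdict.
The state is a dict: "t": time; "joint_positions": joint angles; "qvel": joint speeds; "effort": joint torques, N m; "tool_pos": TCP position; "tcp_rot": TCP orientation; "wrist_force": force on the tool from outside, world axes, zero at the start; "moment": the same for the moment, N m; "width": finger opening in m.
Only numpy, scipy, OpenCV 4.12 (cv2) and the standard library are available. Lean on these libraries where they do the work, as an engineer would, in place of code of your own. Each camera call takes 0.05 s, during which the arm holds its last target. There are 200 camera calls.

## Working session

There is one attempt and no reset: what is moved stays moved. The work goes in short steps, Python scripts to look and compute and a shell command to move; the robot and the scene stay as the last step left them, time stands still between calls to the robot, and variables do not carry over. Pictures are saved under pics/ and viewed, about 8 in all and at most 12, crops included, and the job is handed in when it is done.

```bash
ls; mkdir -p pics
cat > h.py <<'E'
from station import manip
import numpy as np, cv2
from scipy.spatial.transform import Rotation as R
def rot(q): return R.from_quat([q[1],q[2],q[3],q[0]]).as_matrix()
def snap(name,fn=None):
    c=manip.camera_params(name); p,d=manip.snapshot(name)
    if fn: cv2.imwrite('pics/'+fn,p[:,:,::-1])
    return p,d,c
def rays(c,uv):
    K=np.array(c['camera_matrix'],float); uv=np.atleast_2d(np.array(uv,float))
    s=cv2.undistortPoints(uv.reshape(-1,1,2),K,np.array([c['k1'],0,0,0,0.])).reshape(-1,2)
    return np.c_[s,np.ones(len(s))]@rot(c['orientation']).T, np.array(c['eye'])
def onplane(c,uv,z):
    r,e=rays(c,uv); return e+r*((z-e[2])/r[:,2])[:,None]
def cloud(c,d):
    v,u=np.mgrid[0:480,0:640]; uv=np.c_[u.ravel(),v.ravel()]
    r,e=rays(c,uv); return (e+r*d.ravel()[:,None]).reshape(480,640,3)
def project(c,P):
    M=rot(c['orientation']); q=(np.atleast_2d(P)-np.array(c['eye']))@M
    s=q[:,:2]/q[:,2:]; r2=(s**2).sum(1,keepdims=True); s=s*(1+c['k1']*r2)
    K=np.array(c['camera_matrix']); return s@K[:2,:2].T+K[:2,2]
E
python3 - <<'E'
from h import *
s=manip.read_state(); print({k:np.round(v,3) for k,v in s.items()}, manip.grasp_offset)
for n in ['scene','side']:
    p,d,c=snap(n,n+'0.png'); print(n,{k:np.round(v,3).tolist() for k,v in c.items()})
    np.savez(n+'0.npz',p=p,d=d)
print({k:np.round(v,3).tolist() for k,v in manip.camera_params('wrist').items()})
E
```

```text
pics
{'t': np.float64(0.0), 'joint_positions': array([-1.059,  0.359,  0.011, -0.   , -1.224, -0.288]), 'qvel': array([ 0.   ,  0.001,  0.001,  0.001, -0.   ,  0.001]), 'effort': array([ 0.0000e+00, -5.8333e+01,  2.9343e+01,  6.9370e+00, -6.0000e-03,
        0.0000e+00]), 'tool_pos': array([ 0.15 , -0.658,  0.23 ]), 'tcp_rot': array([-0.001,  0.624,  0.782,  0.   ]), 'wrist_force': array([-0.072,  0.926,  0.332]), 'moment': array([ 0.002, -0.006,  0.   ]), 'width': np.float64(0.085)} 0.0187
scene {'camera_matrix': [[609.856, 0.0, 321.516], [0.0, 609.856, 238.416], [0.0, 0.0, 1.0]], 'k1': -0.21, 'eye': [-0.367, -0.676, 1.311], 'orientation': [-0.332, 0.839, -0.4, 0.163]}
side {'camera_matrix': [[618.824, 0.0, 317.395], [0.0, 618.824, 237.962], [0.0, 0.0, 1.0]], 'k1': -0.221, 'eye': [-0.813, -0.093, 0.785], 'orientation': [-0.388, 0.632, -0.569, 0.355]}
{'camera_matrix': [[385.671, 0.0, 314.245], [0.0, 385.671, 237.573], [0.0, 0.0, 1.0]], 'k1': -0.009, 'eye': [0.075, -0.674, 0.373], 'orientation': [0.094, 0.616, 0.773, 0.119]}
```

View pics/scene0.png

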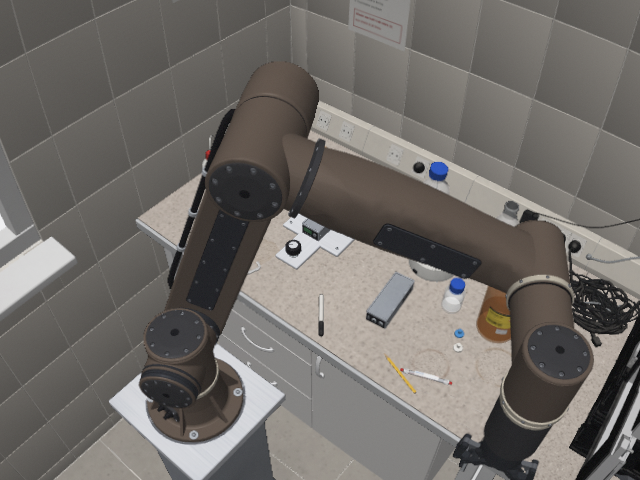

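View pics/side0.png

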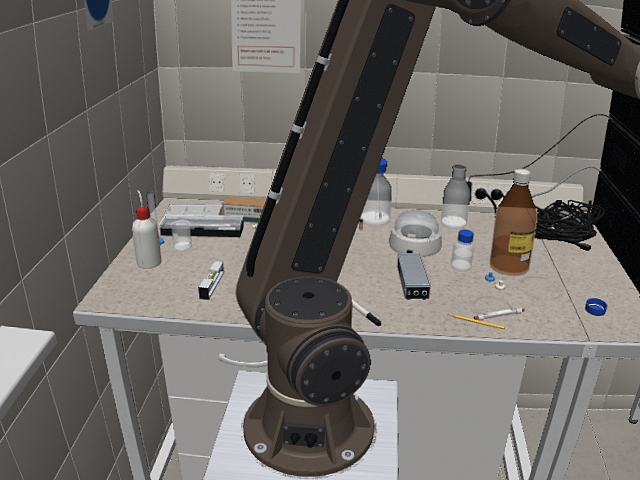

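The scene view shows the screw and base tongue at (293,247), the loose unit at (390,298) with its sockets facing the robot, and the buffer bottle at (455,293). The side view shows the level at (211,280), the beaker at (180,235) and the unit at (413,275). The arm hides the base.

Run:
```python
from h import *
Z={n:np.load(n+'0.npz') for n in ['scene','side']}; C={n:manip.camera_params(n) for n in Z}
X={n:cloud(C[n],Z[n]['d']) for n in Z}
for n,u,v in [('scene',293,245),('scene',390,295),('scene',457,285),('side',211,270),('side',180,230),('side',411,270),('side',465,236),('scene',313,232)]:
    print(n,u,v,np.round(X[n][v,u],3))
# clouds of top faces: unit z 0.036..0.055 near
for n in X:
    P=X[n]; m=(P[...,2]>0.034)&(P[...,2]<0.06)&(Z[n]['d']>0)
    lab,L,st,ce=cv2.connectedComponentsWithStats(m.astype(np.uint8))
    for i in range(1,lab):
        if st[i,4]>120 :
            q=P[L==i]; 
            if q[:,0].max()<1.1: print(n,ce[i].round(),st[i,4],np.round(q.mean(0),3),np.round(cv2.minAreaRect((q[:,:2]*1000).astype(np.float32)),1) if 0 else cv2.minAreaRect((q[:,:2]*1000).astype(np.float32)))
```

```text
scene 293 245 [0.477 0.093 0.082]
scene 390 295 [ 0.528 -0.2    0.043]
scene 457 285 [ 0.62  -0.34   0.105]
side 211 270 [0.491 0.3   0.027]
side 180 230 [0.632 0.42  0.064]
side 411 270 [ 0.523 -0.196  0.04 ]
side 465 236 [ 0.613 -0.333  0.097]
scene 313 232 [0.555 0.086 0.075]
scene [368. 146.] 951 [1.006 0.219 0.047] ((1007.0518188476562, 218.16587829589844), (479.32720947265625, 41.12685775756836), 88.96200561523438)
scene [136. 205.] 984 [0.326 0.599 0.047] ((342.9188232421875, 600.2044067382812), (22.657039642333984, 547.082763671875), 89.58577728271484)
scene [474. 197.] 510 [ 1.008 -0.19   0.047] ((1007.2130737304688, -184.06422424316406), (31.918743133544922, 205.05490112304688), 1.371576189994812)
scene [311. 243.] 1577 [0.543 0.082 0.044] ((530.87060546875, 88.78324890136719), (181.06268310546875, 205.9042205810547), 7.428644180297852)
scene [609. 268.] 622 [ 1.007 -0.649  0.046] ((1006.4972534179688, -641.3092041015625), (41.73199462890625, 226.51588439941406), 4.271632671356201)
scene [429. 269.] 235 [ 0.667 -0.233  0.045] ((669.1777954101562, -231.86814880371094), (31.9
[... 2975 characters left out ...]
34 0.481 0.047] ((537.8659057617188, 480.3436584472656), (41.237213134765625, 65.83242797851562), 27.5022029876709)
side [462. 254.] 202 [ 0.609 -0.331  0.047] ((611.925048828125, -332.2019348144531), (57.71631622314453, 32.697998046875), 81.89655303955078)
side [510. 257.] 375 [ 0.604 -0.456  0.047] ((611.3718872070312, -459.1156311035156), (107.19351959228516, 57.280521392822266), 77.95489501953125)
side [413. 271.] 889 [ 0.521 -0.201  0.041] ((526.9215698242188, -200.85955810546875), (172.4375457763672, 62.86492919921875), 5.557828903198242)
side [308. 428.] 1341 [-0.053 -0.006  0.047] ((-50.1823616027832, -1.1573638916015625), (104.91905975341797, 195.68606567382812), 0.8428319096565247)
```

```bash
python3 -m inch '{"gripper":[85,85,85,85,85,85,85,85,85,85],"travel":[[36,46,0],[36,46,0],[36,46,0],[36,46,0],[36,46,0],[36,46,0],[36,46,0],[36,46,0],[36,46,0],[36,46,0]],"turn":[0,0,0,0,0,0,0,0,0,0.12]}'
python3 - <<'E'
from h import *
s=manip.read_state(); print(s['t'],np.round(s['tool_pos'],4),np.round(s['tcp_rot'],4))
for n in ['wrist','scene','side']:
    p,d,c=snap(n,n+'1.png'); np.savez(n+'1.npz',p=p,d=d)
    if n=='wrist': import pickle; pickle.dump(c,open('wrist1.pkl','wb'))
a=cv2.imread('pics/wrist1.png'); b=cv2.imread('pics/scene1.png'); c2=cv2.imread('pics/side1.png')
cv2.imwrite('pics/m1.png',np.vstack([np.hstack([cv2.resize(a,(400,300)),cv2.resize(b,(400,300))]),np.hstack([cv2.resize(c2,(400,300)),cv2.resize(b[170:320,220:420],(400,300))])]))
E
```

```text
t: 1.35
tool_pos: [0.5192, -0.2033, 0.2313]
tcp_rot: [-0.0, 0.67, 0.742, -0.0]
wrist_force: [1.0, -1.0, 0.7]
width: 0.0849
1.35 [ 0.5192 -0.2033  0.2313] [-0.      0.6702  0.7421 -0.    ]
```

View pics/m1.png

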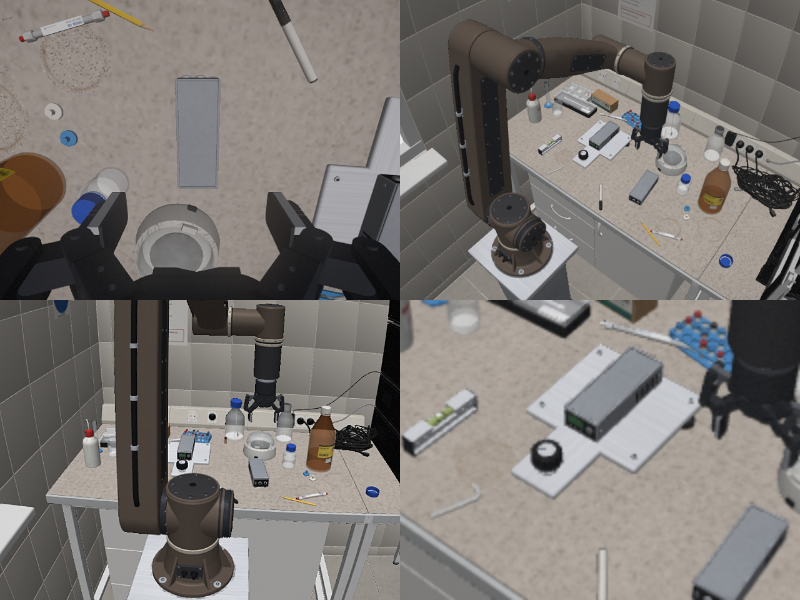

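The mosaic now shows everything. In the wrist view the loose unit spans (178..218, 78..187) at half scale. The base carries its grey unit and the knob, the level has a green vial, and the mat lies behind the base. Next I fit rectangles.

```bash
cat >> h.py <<'E'
def blobs(p,d,c,zlo,zhi,zp,near,rad=0.15,mina=60):
    """depth-sliced blobs near xy; contour pixels cast onto plane zp -> minAreaRect (mm)"""
    P=cloud(c,d); m=(d>0)&(P[...,2]>zlo)&(P[...,2]<zhi)&(np.hypot(P[...,0]-near[0],P[...,1]-near[1])<rad)
    m=cv2.morphologyEx(m.astype(np.uint8),cv2.MORPH_OPEN,np.ones((3,3),np.uint8))
    n,L,st,ce=cv2.connectedComponentsWithStats(m); out=[]
    for i in range(1,n):
        if st[i,4]<mina: continue
        cs,_=cv2.findContours((L==i).astype(np.uint8),cv2.RETR_EXTERNAL,cv2.CHAIN_APPROX_NONE)
        q=onplane(c,max(cs,key=len).reshape(-1,2),zp)[:,:2]*1000
        out.append((st[i,4],np.round(ce[i]),np.median(P[L==i],0).round(4),[np.round(a,1) for a in cv2.minAreaRect(q.astype(np.float32))]))
    return out
E
python3 - <<'E'
from h import *
import pickle
for n in ['wrist','scene','side']:
    z=np.load(n+'1.npz'); c=pickle.load(open('wrist1.pkl','rb')) if n=='wrist' else manip.camera_params(n)
    print('==',n)
    for lab,a in dict(unit=(.036,.06,.045,(.525,-.2)),seat=(.08,.1,.0885,(.632,.09),.12),knob=(.065,.09,.078,(.477,.093),.04),plate=(.035,.055,.044,(.58,.09),.25),level=(.025,.045,.034,(.5,.3),.1),beaker=(.05,.09,.072,(.64,.42),.06),bottle=(.08,.12,.103,(.615,-.336),.06)).items():
        for b in blobs(z['p'],z['d'],c,*a): print(lab,*b)
E
```

```text
== wrist
unit 12029 [316. 211.] [ 0.521  -0.2003  0.0421] [array([ 528.5, -199.8]), array([160.1,  59.8]), np.float64(5.9)]
unit 430 [183. 293.] [ 0.6103 -0.3149  0.0476] [array([ 613.8, -315.2]), array([32.6, 16. ]), np.float64(47.2)]
unit 1196 [290. 352.] [ 0.6647 -0.2134  0.0478] [array([ 666.5, -209.3]), array([26.1, 69.6]), np.float64(0.2)]
seat 2865 [626. 359.] [0.6197 0.0804 0.0848] [array([618.7,  74.3]), array([131.3,  33.9]), np.float64(20.3)]
plate 14203 [574. 290.] [0.5783 0.0568 0.0432] [array([561.6,  48.5]), array([111. , 232.6]), np.float64(76.1)]
bottle 1405 [136. 329.] [ 0.6184 -0.3377  0.1018] [array([ 618.4, -335.2]), array([24.3, 53.3]), np.float64(50.0)]
== scene
unit 130 [423. 267.] [ 0.6624 -0.2183  0.0493] [array([ 663.6, -213.8]), array([29.5, 66.7]), np.float64(0.5)]
unit 1109 [391. 297.] [ 0.5252 -0.2037  0.0424] [array([ 524.5, -204.5]), array([168.1,  63.3]), np.float64(5.9)]
seat 861 [326. 213.] [0.6318 0.0979 0.0858] [array([630.5,  95.5]), array([167.6,  65.7]), np.float64(1.7)]
knob 180 [293. 246.] [0.4744 0.0911 0.0782] [array([474.2,  92.4]), array
[... 764 characters left out ...]
 ]), array([48.3, 55. ]), np.float64(88.4)]
unit 826 [413. 270.] [ 0.521  -0.2011  0.0409] [array([ 519.4, -199.6]), array([169.5,  62.7]), np.float64(6.2)]
seat 658 [298. 229.] [0.6291 0.0988 0.0847] [array([627.1,  97.9]), array([173.2,  60.8]), np.float64(1.4)]
knob 197 [291. 261.] [0.47  0.095 0.077] [array([468.9,  94.1]), array([59.8, 43.2]), np.float64(7.1)]
plate 1866 [302. 250.] [0.5977 0.0673 0.0429] [array([593.1,  74.8]), array([299.3, 186.5]), np.float64(9.7)]
beaker 160 [178. 227.] [0.6607 0.4355 0.0606] [array([632.3, 426.7]), array([90.8, 35.6]), np.float64(16.8)]
bottle 169 [465. 236.] [ 0.6179 -0.3349  0.0965] [array([ 604.6, -332.6]), array([38.5, 67.4]), np.float64(84.0)]
```

```bash
python3 -m inch '{"gripper":[85,85,85,85,85,85,85,85,58,55],"travel":[[2.5,9.6,40],[0,0,45],[0,0,45],[0,0,40],[0,0,25],[0,0,15],[0,0,9.3],[0,0,0],[0,0,0],[0,0,0]],"turn":[0,0,0,0,0,0,0,0,0,0]}' 50
```

```text
t: 2.75
tool_pos: [0.5285, -0.2016, 0.0132]
tcp_rot: [0.001, 0.669, 0.743, 0.001]
wrist_force: [-1.4, 0.9, 4.7]
width: 0.0593
```

```bash
python3 -m inch '{"gripper":[55,55,55,55,55,55,55,55,55,55],"travel":[[0,0,0],[0,0,-25],[0,0,-45],[0,0,-50],[10,5,-50],[30,8,-30],[40,10,0],[27,8,0],[10,2,0],[0,0,0]],"turn":[0,0,0,0,0,0,0,0,0,0]}'
python3 - <<'E'
from h import *
p,d,c=snap('wrist','w2.png'); np.savez('w2.npz',p=p,d=d)
s=manip.read_state(); print(s['t'],np.round(s['tool_pos'],4),np.round(s['tcp_rot'],4),s['wrist_force'].round(2),s['width'])
for lab,a in dict(seat=(.08,.1,.0885,(.632,.09),.13),seatfloor=(.08,.1,.0875,(.632,.09),.13),knob=(.065,.09,.078,(.477,.093),.04),plate=(.035,.055,.044,(.58,.09),.25)).items():
    for b in blobs(p,d,c,*a): print(lab,*b)
E
```

```text
t: 4.0
tool_pos: [0.5478, -0.0813, 0.2115]
tcp_rot: [-0.001, 0.669, 0.743, -0.0]
wrist_force: [0.1, -0.0, -6.8]
width: 0.0591
4.05 [ 0.5478 -0.0819  0.2115] [-4.000e-04  6.693e-01  7.430e-01 -4.000e-04] [ 0.5  -0.5  -5.57] 0.05905037950009768
seat 8912 [536. 312.] [0.5978 0.0995 0.0848] [array([603.5,  96.9]), array([103.8,  64.7]), np.float64(1.4)]
seatfloor 8912 [536. 312.] [0.5978 0.0995 0.0848] [array([604. ,  97.6]), array([104.2,  64.9]), np.float64(1.4)]
knob 3341 [568. 157.] [0.4795 0.0925 0.0788] [array([480.2,  92.5]), array([41.8, 49.9]), np.float64(6.2)]
plate 23381 [520. 245.] [0.5578 0.0805 0.0431] [array([579.3, 100.8]), array([266.7, 191.5]), np.float64(1.7)]
plate 68 [403. 400.] [0.7233 0.0241 0.0452] [array([723. ,  24.3]), array([16.7,  4.9]), np.float64(9.9)]
```

View pics/w2.png

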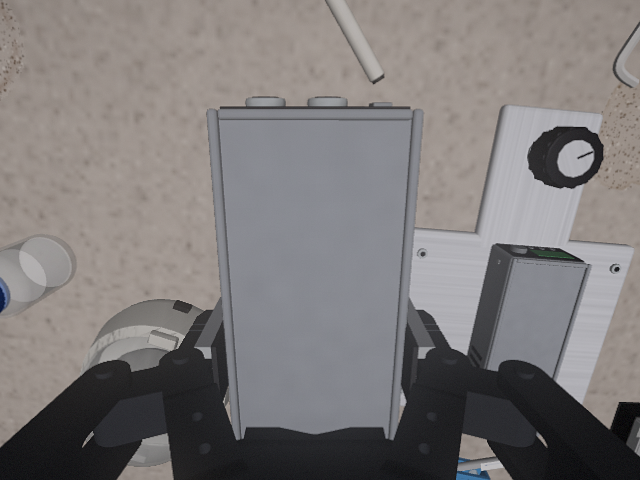

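The held unit is centred in the jaws (u 208–423). The bolted unit's front top corners are at about (512,257) and (590,265), its right edge runs to (556,375), and the tongue's front corners are at (505,106) and (601,113). I'll refine these with edge fits.

Run:
```python
from h import *
c=manip.camera_params('wrist'); z=np.load('w2.npz'); p,d=z['p'],z['d']
g=cv2.cvtColor(p,cv2.COLOR_RGB2GRAY)
P=cloud(c,d)
print('tool yaw',np.degrees(2*np.arctan2(.743,.6693)))
# right edge of top
m=(d>0)&(P[...,2]>.08)&(P[...,2]<.1)&(P[...,1]>.04)
R_=[(np.where(m[v])[0].max()+.5,v) for v in range(275,365)]
q=onplane(c,R_,.0888)[:,:2]*1000; l=cv2.fitLine(q.astype(np.float32),cv2.DIST_HUBER,0,.1,.01).ravel(); print('right edge',l, np.degrees(np.arctan2(l[1],l[0])))
for v in (290,330): print(v,[int(x) for x in g[v,470:610:2]])
for u in (530,550,570): print(u,[int(x) for x in g[235:280,u]])
print(onplane(c,[(512,257),(590,265)],.087).round(4))
print('plate',onplane(c,[(505,106),(601,113),(478,234),(567,241)],.042).round(4))
b=cv2.resize(p[90:390,400:640,::-1],None,fx=2.5,fy=2,interpolation=cv2.INTER_CUBIC)
```

```text
tool yaw 95.97447015924904
right edge [9.9938571e-01 3.5045605e-02 5.9632428e+02 1.2793477e+02] 2.0083764
290 [177, 177, 176, 176, 176, 182, 63, 71, 71, 70, 69, 69, 67, 71, 69, 68, 74, 103, 107, 136, 134, 137, 137, 137, 136, 135, 136, 136, 136, 137, 136, 136, 134, 135, 136, 135, 135, 137, 136, 137, 135, 136, 136, 135, 134, 134, 137, 135, 137, 136, 137, 136, 136, 136, 119, 79, 128, 158, 178, 177, 178, 177, 177, 177, 177, 176, 176, 175, 176, 176]
330 [175, 135, 65, 62, 61, 65, 65, 65, 68, 65, 64, 68, 96, 101, 134, 131, 134, 135, 133, 134, 134, 134, 133, 133, 135, 135, 136, 135, 133, 134, 134, 135, 134, 133, 133, 134, 136, 135, 135, 135, 135, 134, 135, 135, 134, 135, 133, 136, 113, 89, 132, 157, 173, 174, 174, 174, 173, 174, 173, 173, 174, 174, 174, 175, 175, 175, 175, 176, 172, 144]
530 [179, 179, 179, 179, 178, 179, 179, 178, 180, 183, 188, 69, 76, 86, 48, 57, 48, 47, 48, 44, 44, 46, 54, 104, 87, 134, 139, 138, 117, 139, 137, 137, 137, 137, 135, 137, 136, 138, 139, 137, 137, 137, 137, 137, 138]
550 [178, 179, 180, 180, 180, 180, 181, 180, 178, 178, 182, 185, 154, 68, 63, 39, 54, 61, 60, 61, 59, 75, 38, 43, 73, 116, 96, 133, 134, 129, 124, 138, 136, 137, 136, 137, 136, 136, 135, 135, 136, 134, 136, 136, 136]
570 [144, 140, 140, 143, 133, 102, 136, 160, 176, 176, 176, 181, 180, 178, 178, 178, 180, 186, 163, 40, 33, 53, 68, 64, 29, 42, 96, 93, 123, 134, 134, 114, 137, 135, 135, 135, 137, 138, 137, 137, 137, 137, 137, 136, 138]
[[0.5548 0.0667 0.087 ]
 [0.5549 0.1265 0.087 ]]
plate [[0.4484 0.0559 0.042 ]
 [0.4454 0.1314 0.042 ]
 [0.5515 0.0588 0.042 ]
 [0.5496 0.1361 0.042 ]]
```

Run:
```python
from h import *
c=manip.camera_params('wrist')
f=onplane(c,[(530,257.7),(550,259.5),(570,260.8)],.0873)*1000
L=onplane(c,[(503,290),(493,330)],.088)*1000; Rr=onplane(c,[(585,290),(573.7,330)],.088)*1000
print(f.round(1),L.round(1),Rr.round(1))
for a in (L,Rr): print(np.degrees(np.arctan2(a[1,1]-a[0,1],a[1,0]-a[0,0])))
mid=(L+Rr)/2; print(mid)
th=np.radians(1.7); ax=np.array([np.cos(th),np.sin(th)])
fc=f[1,:2]; m=mid.mean(0)[:2]
# centre: along axis 80 from front edge, lateral from mid
n=np.array([-ax[1],ax[0]]); ctr=ax*(fc@ax+80)+n*(m@n); print('seat',ctr)
kn=onplane(c,[(565,157)],.077)[0]*1000; print('knob',kn, 'pred', ctr-155*ax)
s=manip.read_state(); tp=s['tool_pos'][:2]*1000; X=rot(s['tcp_rot'])
print('yaw tool x',np.degrees(np.arctan2(X[1,0],X[0,0])))
print('delta tool', X[:2,:2].T@(ctr-tp))
# held unit position in hand: outer front edge of top at ztcp+.033
zt=s['tool_pos'][2]+.0318
h=onplane(c,[(220,114),(410,114),(208,112),(423,112),(235,400),(393,400)],zt)*1000
print((h[:,:2]-tp)@X[:2,:2])
```

```text
[[553.9  80.   87.3]
 [553.7  95.1  87.3]
 [553.1 110.3  87.3]] [[581.2  66.2  88. ]
 [615.7  67.   88. ]] [[574.8 128.4  88. ]
 [609.1 130.3  88. ]]
1.3560968937852986
3.283164656840721
[[578.00415909  97.26371891  88.        ]
 [612.40156845  98.65703165  88.        ]]
seat [633.61192883  99.10032972]
knob [480.06151567  90.72275868  77.        ] pred [478.68015052  94.50206189]
yaw tool x 95.9692833478012
delta tool [171.07506153 104.12174451]
[[-24.93689073 -76.96038973]
 [ 27.17616046 -76.99240003]
 [-28.19144559 -77.48582197]
 [ 30.70128174 -77.5222133 ]
 [-26.60047444  17.78410556]
 [ 28.36893787  17.71424079]]
```

```bash
python3 -m inch '{"gripper":[55,55,55,55,55,55,55,55,55,55],"travel":[[20,12,0],[38,23,0],[42,26,0],[40,24,0],[22,13,0],[8,5.4,0],[0,0,35],[0,0,40],[0,0,24.5],[0,0,0]],"turn":[0,0,0,0,0,0,0.072,0,0,0]}'
python3 - <<'E'
from h import *
s=manip.read_state(); print(s['t'],np.round(s['tool_pos'],4),np.round(s['tcp_rot'],4),s['wrist_force'].round(2),s['width'])
for n in ['scene','side']:
    p,d,c=snap(n); np.savez(n+'3.npz',p=p,d=d)
    u,v=project(c,[.62,.098,.09])[0].astype(int); print(n,u,v)
    k=cv2.resize(p[v-50:v+50,u-66:u+67,::-1],(800,600),interpolation=cv2.INTER_CUBIC)
    cv2.imwrite(f'pics/{n}3.png',k)
a=[cv2.imread(f'pics/{n}3.png') for n in ['scene','side']]
cv2.imwrite('pics/m3.png',np.hstack([cv2.resize(k[:, 100:700],(400,400)) for k in a]))
E
```

```text
t: 5.3
tool_pos: [0.632, 0.0965, 0.1104]
tcp_rot: [-0.001, 0.696, 0.718, -0.002]
wrist_force: [-0.3, 0.8, -4.7]
width: 0.059
5.3 [0.632  0.0965 0.1104] [-0.001   0.6962  0.7178 -0.0023] [-0.33  0.79 -4.73] 0.05902162892622974
scene 324 213
side 297 228
```

View pics/m3.png

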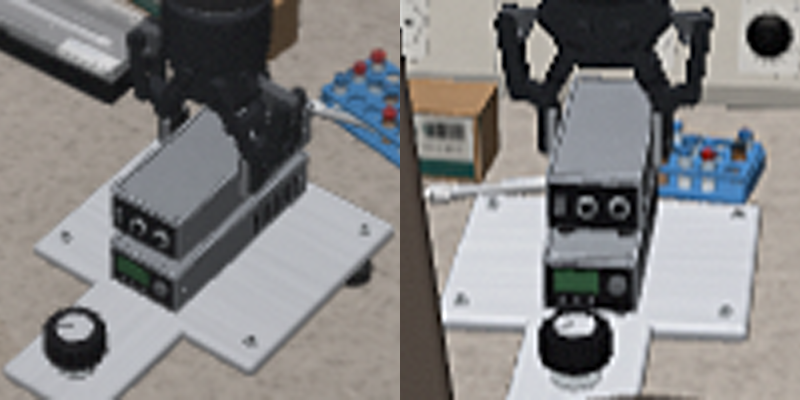

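The unit hovers over the bolted one with its sockets to the front, and both views look aligned. In m3's side half, the upper front face spans x≈548–637 and the lower one 545–634. I'll cast these picks to get the relative offset.

Run:
```python
from h import *
ORG={'scene':(324-66,213-50),'side':(297-66,228-50)}
def px(n,m):
    m=np.array(m,float); 
    if n=='side': m=m-[400,0]
    return np.array(ORG[n])+ (m*[1.5,1.5]+[100,0])/[800/133,6.0]
th=np.radians(1.75); A=np.array([[np.cos(th),np.sin(th)],[-np.sin(th),np.cos(th)]])
zt=.1104-.0132
for n,up,lo in [('side',[(548,182),(637,190)],[(545,258),(634,262)]),('scene',[(114,196),(172,224)],[(112,239),(178,265)])]:
    c=manip.camera_params(n)
    U=onplane(c,px(n,up),zt+.045)[:,:2]*1000; L=onplane(c,px(n,lo),.0873)[:,:2]*1000
    print(n,U.round(1).tolist(),L.round(1).tolist(),'up-lo in base axes',((U-L)@A.T).round(1).tolist())
# numeric edge: gray profiles along rows of side image through front faces
z=np.load('side3.npz'); g=cv2.cvtColor(z['p'],cv2.COLOR_RGB2GRAY); c=manip.camera_params('side')
for zz in (zt+.02,.075):
    e=project(c,[[.553,.126,zz],[.553,.066,zz]]); print(e.round(1).tolist()); v=int(e[:,1].mean().round())
    for w in (v-2,v,v+2): print(w,[int(x) for x in g[w,int(e[0,0])-6:int(e[0,0])+6]],[int(x) for x in g[w,int(e[1,0])-6:int(e[1,0])+8]],int(e[0,0])-6,int(e[1,0])-6)
```

```text
side [[539.4, 118.9], [534.1, 63.7]] [[544.6, 122.5], [545.4, 66.9]] up-lo in base axes [[-5.4, -3.4], [-11.4, -2.9]]
scene [[546.6, 114.1], [550.5, 66.0]] [[555.1, 124.1], [564.6, 71.8]] up-lo in base axes [[-8.8, -9.8], [-14.2, -5.4]]
[[282.7, 230.2], [306.7, 231.3]]
229 [214, 213, 214, 212, 214, 213, 218, 227, 86, 5, 72, 86] [151, 38, 27, 76, 118, 5, 30, 105, 52, 95, 7, 75, 241, 224] 276 300
231 [213, 213, 215, 214, 213, 213, 217, 227, 84, 5, 69, 63] [68, 55, 68, 89, 70, 8, 28, 106, 83, 52, 10, 119, 233, 216] 276 300
233 [213, 213, 211, 211, 213, 213, 217, 225, 122, 0, 8, 15] [15, 10, 14, 13, 14, 13, 32, 105, 88, 40, 41, 190, 219, 212] 276 300
[[283.0, 245.3], [306.7, 246.5]]
244 [214, 214, 214, 215, 215, 219, 225, 118, 28, 72, 77, 79] [122, 125, 124, 129, 110, 141, 90, 44, 68, 213, 215, 210, 209, 208] 276 300
246 [213, 214, 215, 215, 217, 220, 228, 121, 0, 13, 61, 64] [10, 21, 22, 3, 7, 41, 91, 46, 105, 229, 215, 213, 209, 213] 276 300
248 [215, 216, 215, 215, 215, 219, 229, 121, 0, 12, 57, 68] [92, 99, 98, 88, 11, 41, 86, 70, 188, 218, 211, 209, 209, 211] 276 300
```

Run:
```python
from h import *
z=np.load('scene3.npz'); g=cv2.cvtColor(z['p'],cv2.COLOR_RGB2GRAY); c=manip.camera_params('scene')
zt=.1104-.0132
th=np.radians(1.75); ax=np.array([np.cos(th),np.sin(th)]); n=np.array([-ax[1],ax[0]])
for nm,ctr,zz in (('up',(.632,.0965),zt+.025),('lo',(.6336,.099),.070)):
    cor=[np.r_[np.array(ctr)-.08*ax+s*.03*n,zz] for s in (1,-1)]
    e=project(c,cor); J=[((project(c,[q+np.r_[dx,0]])-project(c,[q]))[0]).round(2) for q in cor[:1] for dx in ([.001,0],[0,.001])]
    print(nm,e.round(2).tolist(),'dpx per mm x,y',J)
    for k in e:
        u,v=k.round().astype(int)
        for w in (v-2,v,v+2): print(' ',w,u-6,[int(x) for x in g[w,u-6:u+7]])
```

```text
up [[301.47, 214.71], [318.59, 224.0]] dpx per mm x,y [array([ 0.23, -0.19]), array([-0.27, -0.16])]
  213 295 [155, 194, 191, 192, 192, 190, 189, 120, 30, 25, 37, 80, 103]
  215 295 [192, 193, 190, 186, 186, 189, 192, 121, 58, 86, 27, 25, 24]
  217 295 [188, 187, 188, 189, 193, 192, 187, 147, 49, 65, 29, 18, 37]
  222 313 [40, 40, 118, 72, 25, 48, 74, 65, 71, 67, 65, 66, 75]
  224 313 [28, 58, 77, 51, 26, 51, 74, 66, 64, 67, 93, 135, 122]
  226 313 [135, 109, 67, 37, 24, 50, 71, 68, 105, 134, 122, 135, 73]
lo [[301.46, 227.11], [318.18, 236.37]] dpx per mm x,y [array([ 0.23, -0.19]), array([-0.27, -0.16])]
  225 295 [187, 187, 189, 190, 190, 189, 188, 82, 52, 83, 102, 134, 134]
  227 295 [186, 187, 189, 187, 186, 189, 190, 109, 32, 47, 40, 36, 84]
  229 295 [191, 189, 188, 187, 185, 187, 188, 107, 35, 54, 54, 54, 61]
  234 312 [34, 77, 89, 83, 25, 39, 77, 65, 72, 64, 64, 64, 69]
  236 312 [24, 40, 62, 63, 31, 36, 77, 64, 67, 65, 68, 112, 189]
  238 312 [149, 86, 53, 30, 24, 37, 74, 63, 73, 134, 189, 189, 188]
```

Relative offset: the unit is about 2.7 mm short in y and 1.3 mm short in x. I'll correct that and lower gently.

```bash
python3 -m inch '{"gripper":[55,55,55,55,55,55,55,55,55,55],"travel":[[2.7,1.4,0],[0,0,2],[0,0,3],[0,0,3],[0,0,1.5],[0,0,0.5],[0,0,0.5],[0,0,0.5],[0,0,0],[0,0,0]],"turn":[0,0,0,0,0,0,0,0,0,0]}'
```

```text
t: 6.65
tool_pos: [0.6349, 0.1008, 0.1015]
tcp_rot: [0.0, 0.696, 0.718, 0.0]
wrist_force: [0.5, 0.2, -4.8]
width: 0.0591
```

Run:
```python
from h import *
T=[]
for n in ['scene','side','scene','side']:
    p,d,c=snap(n); np.savez(n+'4.npz',p=p,d=d); s=manip.read_state(); T.append(np.r_[s['tool_pos']*1000,s['wrist_force']])
T=np.array(T); print(T.round(2)); zt=T[:,2].mean()/1000-.0132
th=np.radians(1.75); ax=np.array([np.cos(th),np.sin(th)]); nn=np.array([-ax[1],ax[0]])
def edge(g,w,u,r=5,sgn=-1):
    x=np.arange(u-r,u+r+1); return w
for n in ['side','scene']:
    c=manip.camera_params(n); g=cv2.cvtColor(np.load(n+'4.npz')['p'],cv2.COLOR_RGB2GRAY)
    for nm,ctr,zz in (('up',(.6333,.0992),zt+.025),('lo',(.6333,.0992),.070)):
        e=project(c,[np.r_[np.array(ctr)-.08*ax+s*.03*nn,zz] for s in (1,-1)]); print(n,nm,e.round(2).tolist())
        for k in e:
            u,v=k.round().astype(int)
            for w in (v-2,v,v+2): print(' ',w,u-5,[int(x) for x in g[w,u-5:u+6]])
```

```text
[[ 6.3497e+02  1.0077e+02  1.0155e+02 -9.2000e-01 -9.2000e-01 -5.5500e+00]
 [ 6.3498e+02  1.0078e+02  1.0155e+02 -3.6000e-01 -4.6000e-01 -4.7300e+00]
 [ 6.3497e+02  1.0078e+02  1.0156e+02  5.6000e-01  1.7000e-01 -4.3400e+00]
 [ 6.3495e+02  1.0077e+02  1.0155e+02  2.8000e-01  1.9000e-01 -5.6500e+00]]
side up [[282.36, 231.64], [306.44, 232.51]]
  230 277 [215, 215, 214, 216, 222, 176, 40, 12, 50, 59, 10]
  232 277 [214, 215, 212, 215, 223, 174, 40, 11, 92, 89, 19]
  234 277 [212, 211, 213, 215, 222, 171, 53, 9, 85, 81, 35]
  231 301 [141, 73, 9, 14, 43, 80, 83, 182, 43, 8, 117]
  233 301 [30, 94, 60, 13, 44, 78, 78, 143, 36, 40, 190]
  235 301 [59, 80, 26, 16, 41, 83, 130, 54, 43, 75, 234]
side lo [[282.69, 247.15], [306.46, 248.05]]
  245 278 [217, 219, 217, 222, 231, 122, 0, 6, 36, 32, 33]
  247 278 [215, 216, 216, 219, 226, 120, 0, 14, 61, 71, 69]
  249 278 [212, 211, 212, 217, 228, 118, 0, 14, 59, 74, 68]
  246 301 [23, 23, 4, 10, 44, 92, 46, 108, 229, 215, 212]
  248 301 [102, 97, 86, 12, 45, 87, 68, 187, 220, 211, 208]
  250 301 [84, 84, 68, 21, 43, 88, 91, 233, 214, 210, 209]
scene up [[301.09, 216.29], [318.11, 225.56]]
  214 296 [188, 186, 189, 191, 193, 192, 71, 24, 28, 83, 98]
  216 296 [190, 193, 192, 190, 187, 186, 72, 74, 45, 26, 20]
  218 296 [188, 188, 187, 189, 192, 193, 72, 65, 66, 24, 25]
  224 313 [24, 31, 103, 36, 23, 79, 66, 66, 67, 67, 67]
  226 313 [39, 22, 18, 23, 26, 77, 64, 64, 67, 97, 120]
  228 313 [130, 134, 108, 66, 42, 80, 69, 117, 130, 117, 68]
scene lo [[301.34, 227.13], [318.06, 236.4]]
  225 296 [187, 188, 190, 189, 189, 188, 83, 53, 84, 100, 133]
  227 296 [188, 189, 186, 186, 188, 191, 110, 35, 47, 41, 33]
  229 296 [189, 189, 187, 186, 187, 188, 107, 34, 53, 54, 53]
  234 313 [76, 90, 82, 25, 36, 78, 65, 73, 65, 62, 65]
  236 313 [37, 61, 62, 28, 36, 78, 64, 67, 65, 68, 111]
  238 313 [87, 55, 33, 24, 36, 77, 65, 74, 133, 189, 187]
```

```bash
python3 -m inch '{"gripper":[55,55,55,55,55,55,55,55,55,55],"travel":[[-0.5,-1,0],[0,0,0.5],[0,0,0.5],[0,0,0.5],[0,0,0.5],[0,0,0.5],[0,0,0.5],[0,0,0.3],[0,0,0],[0,0,0]],"turn":[0,0,0,0,0,0,0,0,0,0]}'
```

```text
t: 8.1
tool_pos: [0.6339, 0.1002, 0.099]
tcp_rot: [0.0, 0.696, 0.718, 0.0]
wrist_force: [-5.9, 0.5, 3.4]
width: 0.0593
```

```bash
python3 -m inch '{"gripper":[65,75,85,85,85,85,85,85,85,85],"travel":[[0,0,0],[0,0,0],[0,0,0],[0,0,-20],[0,0,-45],[0,0,-45],[20,-20,-10],[40,-40,0],[40,-40,0],[10,-10,0]],"turn":[0,0,0,0,0,0,0,0,0,0]}'
python3 - <<'E'
from h import *
p,d,c=snap('wrist','w5.png'); np.savez('w5.npz',p=p,d=d)
import pickle; pickle.dump(c,open('w5.pkl','wb'))
s=manip.read_state(); print(s['t'],np.round(s['tool_pos'],4),np.round(s['tcp_rot'],4),s['wrist_force'].round(2),s['width'])
for lab,a in dict(top=(.115,.15,.130,(.634,.1),.13),level=(.02,.045,.034,(.48,.29),.13)).items():
    for b in blobs(p,d,c,*a): print(lab,*b)
P=cloud(c,d); m=(P[...,2]>.12)&(P[...,2]<.15)&(d>0)&(np.hypot(P[...,0]-.634,P[...,1]-.1)<.12)
q=P[m]; A=np.c_[q[:,:2],np.ones(len(q))]; k=np.linalg.lstsq(A,q[:,2],rcond=None)[0]; print('plane slopes',k, 'z at ctr',k@[.634,.1,1])
E
```

```text
t: 9.35
tool_pos: [0.5188, 0.2084, 0.2188]
tcp_rot: [-0.0, 0.695, 0.719, 0.001]
wrist_force: [1.0, 0.2, -0.2]
width: 0.0848
9.4 [0.5188 0.2086 0.2188] [-1.000e-04  6.949e-01  7.191e-01  7.000e-04] [-0.59  0.34 -0.75] 0.08512574653484312
top 4926 [141. 310.] [0.5688 0.0899 0.1267] [array([580.9, 102.1]), array([65.9, 65. ]), np.float64(2.0)]
top 1279 [199. 403.] [0.6485 0.1304 0.1272] [array([645.6, 127. ]), array([73.7, 20.1]), np.float64(1.6)]
level 4899 [418. 143.] [0.4597 0.2929 0.0332] [array([465.2, 293. ]), array([ 26.7, 130.3]), np.float64(87.7)]
level 377 [293. 251.] [0.5547 0.1928 0.0424] [array([561.8, 189.6]), array([24.9, 18.8]), np.float64(2.0)]
plane slopes [ 0.01449599 -0.02117745  0.12034231] z at ctr 0.12741501841473757
```

View pics/w5.png

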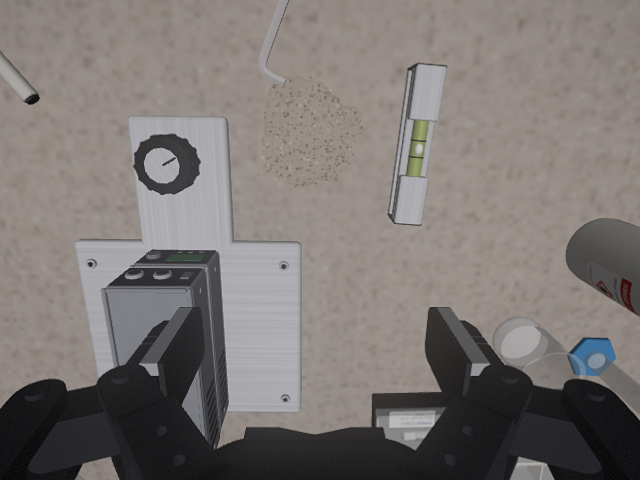

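The upper unit sits on the lower one at (105..220, 255..450). The level is at (418,145), running along robot x, bubble near the middle at (419,150). The bubble reading here is for the bench only. The tongue and screw are clear. Next I grasp the level at its middle.

```bash
python3 -m inch '{"gripper":[85,85,85,85,85,85,85,85,85,24],"travel":[[22,-13,0],[22,-13,20],[22,-13,40],[20.9,-11.6,40],[0,0,40],[0,0,35],[0,0,25],[0,0,14.8],[0,0,0],[0,0,0]],"turn":[0,0,0,0,0.074,0,0,0,0,0]}' 60; python3 -m inch '{"gripper":[15,15,15,15,15,15,15,15,15,15],"travel":[[0,0,0],[0,0,0],[0,0,0],[0,0,0],[0,0,-20],[0,0,-45],[0,0,-50],[0,0,-50],[0,0,-20],[0,0,0]],"turn":[0,0,0,0,0,0,0,0,0,0]}'
python3 - <<'E'
from h import *
import pickle
z=np.load('w5.npz'); c=pickle.load(open('w5.pkl','rb')); P=cloud(c,z['d'])
q=P[295:345,120:160].reshape(-1,3); 
for q in (P[295:345,118:150],P[260:400,235:280],P[250:268,90:105]):
    q=q.reshape(-1,3); q=q[q[:,2]>.03]; k=np.linalg.lstsq(np.c_[q[:,:2]-q[:,:2].mean(0),np.ones(len(q))],q[:,2],rcond=None)[0]; print(k.round(4),q.mean(0).round(4))
E
```

```text
t: 10.65
tool_pos: [0.4679, 0.2924, 0.0043]
tcp_rot: [0.0, 0.722, 0.692, 0.001]
wrist_force: [-0.2, -1.0, 0.3]
width: 0.0694
t: 11.9
tool_pos: [0.4675, 0.2925, 0.1899]
tcp_rot: [-0.0, 0.722, 0.692, 0.002]
wrist_force: [-0.1, -0.1, -2.4]
width: 0.0227
[-0.3014  1.3472  0.1328] [0.5755 0.0905 0.1328]
[-0.0782  0.2641  0.0452] [0.6348 0.16   0.0452]
[-0.3768  1.3008  0.0452] [0.5677 0.0204 0.0452]
```

```bash
python3 -m inch '{"gripper":[15,15,15,15,15,15,15,15,15,15],"travel":[[-16,15,0],[-36,34,0],[-43,41,0],[-43,41,0],[-32,31,0],[-15.2,14.3,0],[0,0,15],[0,0,20],[0,0,12],[0,0,3]],"turn":[0,0,0,0,0,0,-0.073,0,0,0]}' && python3 -m inch '{"gripper":[15,15,15,15,15,15,15,15,15,15],"travel":[[0,0,2],[0,0,1],[0,0,1],[0,0,1],[0,0,1],[0,0,0.5],[0,0,0.5],[0,0,0.5],[0,0,0],[0,0,0]],"turn":[0,0,0,0,0,0,0,0,0,0]}'
```

```text
t: 13.15
tool_pos: [0.6347, 0.0996, 0.1369]
tcp_rot: [-0.001, 0.696, 0.718, -0.001]
wrist_force: [0.5, -0.3, -1.6]
width: 0.0228
t: 14.4
tool_pos: [0.6355, 0.0994, 0.1317]
tcp_rot: [0.0, 0.696, 0.718, 0.0]
wrist_force: [-5.0, 0.2, 5.2]
width: 0.0225
```

```bash
python3 -m inch '{"gripper":[40,60,85,85,85,85,85,85,85,85],"travel":[[0,0,0],[0,0,0],[0,0,0],[0,0,-15],[0,0,-35],[0,-15,-25],[0,-30,0],[0,-10,0],[0,0,0],[0,0,0]],"turn":[0,0,0,0,0,0,0,0,0,0]}'
python3 - <<'E'
from h import *
import pickle
p,d,c=snap('wrist','w6.png'); np.savez('w6.npz',p=p,d=d); pickle.dump(c,open('w6.pkl','wb'))
s=manip.read_state(); print(s['t'],np.round(s['tool_pos'],4),s['wrist_force'].round(2))
pc=project(c,[[.634,.1,.16]])[0]; print(pc)
print([b for b in blobs(p,d,c,.15,.18,.162,(.634,.1))])
b=p[60:480,120:520,::-1]; cv2.imwrite('pics/w6c.png',cv2.resize(b,(571,600),interpolation=cv2.INTER_CUBIC))
E
```

```text
t: 15.65
tool_pos: [0.5812, 0.0979, 0.206]
tcp_rot: [0.0, 0.696, 0.718, 0.0]
wrist_force: [0.9, -0.4, -0.5]
width: 0.0853
15.7 [0.5812 0.0978 0.2058] [ 0.26  0.06 -0.06]
[313.418754   355.13218279]
[(np.int32(8086), array([314., 333.]), array([0.6211, 0.1002, 0.1603]), [array([626.1, 100.2]), array([124. ,  23.7]), np.float64(1.9)])]
```

View pics/w6c.png

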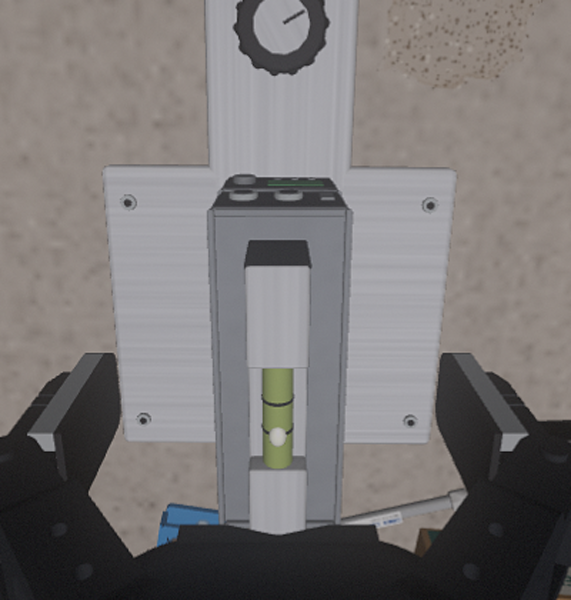

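The level lies squarely in the tray. The vial lines are at crop rows 402 and 430 and the bubble is at 437, about 10 mm towards the back, so the screw needs about 2.4–2.7 rad clockwise. Next: the knob position.

Run:
```python
from h import *
import pickle
z=np.load('w6.npz'); c=pickle.load(open('w6.pkl','rb')); p,d=z['p'],z['d']
for zl in (.065,.075): print([b for b in blobs(p,d,c,zl,.09,.079,(.479,.094),.045)])
hsv=cv2.cvtColor(p,cv2.COLOR_RGB2HSV); m=np.zeros((480,640),np.uint8); m[40:125,270:365]=(hsv[40:125,270:365,2]<90)
cs,_=cv2.findContours(m,cv2.RETR_EXTERNAL,cv2.CHAIN_APPROX_NONE); k=max(cs,key=cv2.contourArea); print(cv2.boundingRect(k))
pts=onplane(c,k.reshape(-1,2),.079)[:,:2]*1000; print('dark min circle z79',cv2.minEnclosingCircle(pts.astype(np.float32)))
m2=np.zeros_like(m); m2[60:95,295:340]=(hsv[60:95,295:340,2]>170)
n,L,st,ce=cv2.connectedComponentsWithStats(m2); i=1+st[1:,4].argmax(); print('white cap',ce[i],st[i],onplane(c,[ce[i]],.080)*1000)
s=manip.read_state(); print(s['joint_positions'].round(3),np.round(s['tool_pos']*1000,1)); M=rot(s['tcp_rot'])
print('yaw',np.degrees(np.arctan2(M[1,0],M[0,0])))
```

```text
[(np.int32(3538), array([317.,  76.]), array([0.48  , 0.0973, 0.0792]), [array([480.6,  97.3]), array([41.6, 43.1]), np.float64(9.6)])]
[(np.int32(3516), array([317.,  76.]), array([0.4799, 0.0973, 0.0792]), [array([480.5,  97.3]), array([41.2, 43.1]), np.float64(6.0)])]
(284, 41, 67, 72)
dark min circle z79 ((480.5539855957031, 97.00092315673828), 21.820377349853516)
white cap [329.75   63.125] [327  60   6   6   8] [[471.87528143 105.20239153  80.        ]]
[ 0.498  0.237 -0.22   0.    -1.114 -2.039] [581.2  97.8 205.8]
yaw 91.76003168782633
```

```bash
python3 -m inch '{"gripper":[85,85,85,85,85,85,85,85,85,85],"travel":[[0.5,-25,0],[0.6,-40,0],[0.4,-28,0],[0.2,-8.2,0],[0,0,20],[0,0,20],[0,0,20],[0,0,20],[0,0,20],[0,0,10]],"turn":[0,0,0,0,-0.18,-0.18,-0.18,-0.18,-0.18,-0.18]}' && python3 -m inch '{"gripper":[85,85,85,85,85,55,50,48,46,44],"travel":[[0,0,15],[0,0,15],[0,0,16],[0,0,0],[0,0,0],[0,0,0],[0,0,0],[0,0,0],[0,0,0],[0,0,0]],"turn":[-0.18,-0.18,-0.06,0,0,0,0,0,0,0]}' 25; python3 -c "
from station import manip; print(manip.read_state()['joint_positions'].round(3))"
```

```text
t: 16.95
tool_pos: [0.4798, 0.0962, 0.0945]
tcp_rot: [-0.001, 0.225, 0.974, -0.001]
wrist_force: [-0.2, 0.1, -0.9]
width: 0.0848
t: 18.2
tool_pos: [0.4794, 0.0964, 0.05]
tcp_rot: [0.0, 0.02, 1.0, 0.0]
wrist_force: [0.1, 0.1, -0.6]
width: 0.0441
[ 0.602  0.259 -0.62  -0.    -0.691 -0.642]
```

```bash
python3 -m inch '{"gripper":[38,38,38,38,38,38,38,38,38,38],"travel":[[0,0,0],[0,0,0],[0,0,0],[0,0,0],[0,0,0],[0,0,0],[0,0,0],[0,0,0],[0,0,0],[0,0,0]],"turn":[0,0,0.1,0.16,0.16,0.16,0.16,0.16,0.16,0.16]}' 25 && python3 -m inch '{"gripper":[38,38,38,38,38,38,38,38,38,38],"travel":[[0,0,0],[0,0,0],[0,0,0],[0,0,0],[0,0,0],[0,0,0],[0,0,0],[0,0,0],[0,0,0],[0,0,0]],"turn":[0.16,0.16,0.16,0.16,0.16,0.16,0.06,0,0,0]}'
python3 - <<'E'
from h import *
s=manip.read_state(); print(s['joint_positions'].round(3),s['moment'].round(3),s['wrist_force'].round(2))
for n in ('side','scene'):
    p,d,c=snap(n); np.savez(n+'7.npz',p=p)
E
```

```text
t: 19.45
tool_pos: [0.4805, 0.0968, 0.0503]
tcp_rot: [0.001, 0.591, 0.807, 0.001]
wrist_force: [5.8, -2.5, 0.3]
width: 0.0411
t: 20.7
tool_pos: [0.4808, 0.0971, 0.0503]
tcp_rot: [-0.0, 0.909, 0.418, 0.002]
wrist_force: [5.8, -1.4, -1.0]
width: 0.0412
[ 6.010e-01  2.590e-01 -6.190e-01  1.000e-03 -6.890e-01 -2.882e+00] [-0.24  -2.39  -0.074] [ 5.77 -1.45 -1.01]
```

```bash
python3 -m inch '{"gripper":[60,85,85,85,85,85,85,85,85,85],"travel":[[0,0,0],[0,0,-15],[0,0,-45],[0,0,-50],[0,0,-46],[0,0,0],[0,0,0],[0,25,0],[0,42,0],[0,33,0]],"turn":[0,0,0,-0.185,-0.185,-0.185,-0.185,0,0,0]}'
cat > bub.py <<'E'
from h import *
import sys,pickle
t=sys.argv[1]
p,d,c=snap('wrist'); s=manip.read_state(); print(s['t'],s['tool_pos'].round(4),s['joint_positions'].round(2)[5])
np.savez(t+'.npz',p=p,d=d); pickle.dump(c,open(t+'.pkl','wb'))
hsv=cv2.cvtColor(p,cv2.COLOR_RGB2HSV).astype(int); g=((hsv[...,0]>22)&(hsv[...,0]<50)&(hsv[...,1]>70)).astype(np.uint8)
g[:150]=0; n,L,st,ce=cv2.connectedComponentsWithStats(cv2.morphologyEx(g,cv2.MORPH_CLOSE,np.ones((15,15),np.uint8))); i=1+st[1:,4].argmax()
x,y,w,h=st[i][:4]; print('vial box',x,y,w,h); u=x+w//2
gray=p.astype(int).sum(2)/3; print(y-3,gray[y-3:y+h+3,u-2:u+3].mean(1).astype(int).tolist())
print('x mm along vial', (onplane(c,[(u,v) for v in (y,y+h)],.16)*1000)[:,0].round(1))
cv2.imwrite(f'pics/{t}.png',cv2.resize(p[max(y-25,0):y+h+25,u-45:u+45,::-1],None,fx=6,fy=6,interpolation=cv2.INTER_CUBIC)[:600])
E
python3 bub.py b1
```

```text
t: 22.05
tool_pos: [0.5798, 0.0995, 0.2053]
tcp_rot: [-0.001, 0.696, 0.718, -0.001]
wrist_force: [0.0, 0.9, -0.4]
width: 0.0847
22.1 [0.5829 0.0996 0.2047] -2.04
vial box 302 326 21 68
323 [168, 153, 125, 126, 126, 126, 127, 127, 127, 126, 127, 127, 127, 127, 126, 126, 126, 127, 126, 126, 126, 126, 126, 126, 126, 129, 85, 56, 70, 129, 130, 179, 184, 188, 188, 188, 188, 187, 186, 185, 182, 179, 174, 156, 123, 126, 127, 63, 58, 107, 126, 125, 124, 124, 124, 124, 124, 124, 124, 124, 124, 124, 124, 124, 124, 124, 123, 123, 123, 124, 122, 114, 127, 155]
x mm along vial [613.4 658.4]
```

View pics/b1.png

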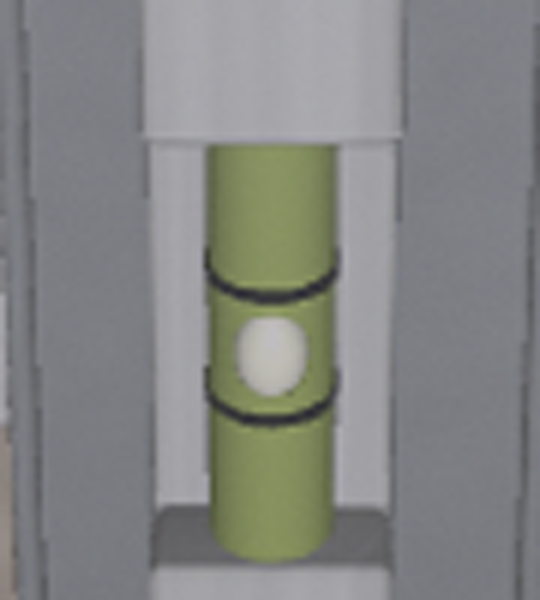

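The bubble (rows 354–366) is centred between the lines (350 and 370.6) with nothing touching the level. I'll hover shut fingers over the rear land, which keeps the vial in view, and check again.

```bash
python3 -m inch '{"gripper":[0,0,0,0,0,0,0,0,0,0],"travel":[[-0.3,20,0],[-0.5,30,0],[-0.5,30,0],[-0.5,17,0],[0,0,0],[0,0,10],[0,0,14],[0,0,8],[0,0,0],[0,0,0]],"turn":[0,0,0,0,0,0,0,0,0,0]}' 40 && sed -i 's/g\[:150\]=0/g[:60]=0/' bub.py && python3 bub.py b2
```

```text
t: 23.35
tool_pos: [0.6764, 0.1007, 0.1742]
tcp_rot: [0.0, 0.696, 0.718, 0.0]
wrist_force: [0.2, 0.3, 0.4]
width: -0.0
23.4 [0.6765 0.1007 0.1744] -1.97
vial box 301 149 29 109
146 [159, 145, 109, 140, 142, 141, 141, 141, 141, 140, 141, 141, 140, 140, 140, 140, 140, 140, 140, 140, 140, 140, 139, 139, 139, 139, 139, 139, 138, 138, 138, 138, 138, 138, 138, 138, 138, 137, 137, 138, 138, 143, 71, 61, 57, 139, 138, 135, 152, 186, 190, 194, 195, 196, 197, 197, 197, 197, 196, 195, 194, 192, 191, 188, 186, 182, 177, 172, 160, 135, 134, 135, 135, 139, 80, 60, 57, 124, 135, 134, 134, 134, 133, 134, 133, 134, 134, 133, 134, 134, 134, 133, 134, 134, 133, 133, 133, 133, 134, 133, 133, 133, 133, 133, 133, 133, 133, 133, 133, 133, 133, 123, 128, 162, 166]
x mm along vial [612.4 658.6]
```

Run:
```python
from h import *
p=np.load('b2.npz')['p']; cv2.imwrite('pics/b2full.png',p[:,:,::-1])
```

```text
(no output)
```

View pics/b2full.png

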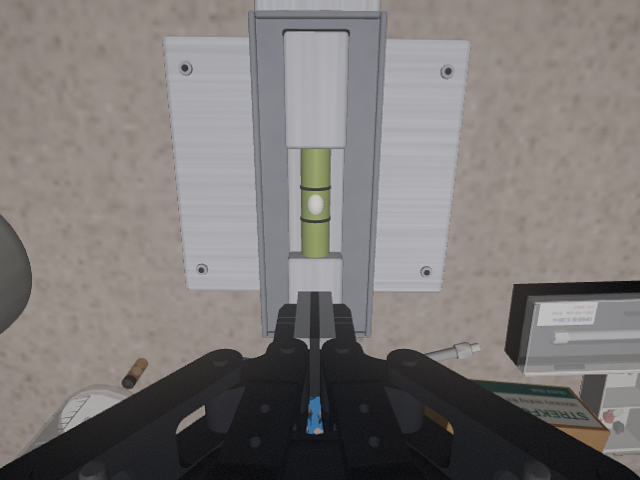

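The bubble (194–214) lies between the lines (189 and 221), within 0.5 mm of centre, and has not moved since the last picture. The shut fingers are centred over the rear land. Now pressing.

```bash
python3 -m inch '{"gripper":[0,0,0,0,0,0,0,0,0,0],"travel":[[0,0,4],[0,0,4],[0,0,1],[0,0,0.5],[0,0,0.5],[0,0,0.5],[0,0,0.5],[0,0,0.3],[0,0,0],[0,0,0]],"turn":[0,0,0,0,0,0,0,0,0,0]}'
```

```text
t: 24.65
tool_pos: [0.6763, 0.1006, 0.1626]
tcp_rot: [0.0, 0.696, 0.718, -0.0]
wrist_force: [0.5, -0.1, -0.4]
width: 0.0001
```

```bash
python3 -m inch '{"gripper":[0,0,0,0,0,0,0,0,0,0],"travel":[[0,0,0.3],[0,0,0.3],[0,0,0.3],[0,0,0.2],[0,0,0],[0,0,0],[0,0,0],[0,0,0],[0,0,0],[0,0,0]],"turn":[0,0,0,0,0,0,0,0,0,0]}'
```

```text
t: 25.9
tool_pos: [0.6764, 0.1006, 0.1622]
tcp_rot: [0.0, 0.696, 0.718, 0.0]
wrist_force: [-2.0, -0.5, 4.6]
width: 0.0
```

```bash
python3 -m inch '{"gripper":[0,0,0,0,0,0,0,0,0,0],"travel":[[0,0,0.3],[0,0,0.3],[0,0,0],[0,0,0],[0,0,0],[0,0,0],[0,0,0],[0,0,0],[0,0,0],[0,0,0]],"turn":[0,0,0,0,0,0,0,0,0,0]}'; python3 bub.py b3; python3 -c "
from h import *
print(np.mean([(snap('side'),manip.read_state()['wrist_force'])[1] for _ in range(6)],0).round(2))"
```

```text
t: 27.15
tool_pos: [0.6764, 0.1006, 0.1621]
tcp_rot: [0.0, 0.696, 0.718, 0.0]
wrist_force: [-4.1, -0.2, 7.3]
width: 0.0
27.2 [0.6764 0.1006 0.1621] -1.97
vial box 300 152 31 117
149 [156, 144, 107, 140, 141, 141, 141, 140, 140, 140, 141, 140, 140, 140, 139, 140, 139, 139, 139, 139, 139, 139, 139, 139, 138, 139, 138, 138, 138, 138, 138, 137, 138, 137, 137, 138, 136, 137, 137, 137, 136, 137, 137, 137, 142, 69, 61, 59, 116, 137, 133, 167, 186, 190, 193, 194, 195, 196, 196, 197, 196, 196, 195, 194, 193, 192, 190, 187, 185, 182, 177, 173, 162, 142, 133, 134, 134, 135, 137, 96, 62, 59, 71, 135, 135, 133, 133, 133, 133, 133, 133, 133, 133, 132, 132, 133, 133, 132, 132, 132, 133, 133, 132, 132, 132, 132, 132, 132, 132, 132, 132, 132, 132, 132, 131, 132, 131, 132, 132, 119, 130, 160, 165]
x mm along vial [612.4 658.7]
[-3.68  0.28  8.1 ]
```

```bash
python3 -m inch '{"gripper":[0,0,0,0,0,0,0,0,0,0],"travel":[[0,-0.2,0.3],[0,0,0],[0,0,0],[0,0,0],[0,0,0],[0,0,0],[0,0,0],[0,0,0],[0,0,0],[0,0,0]],"turn":[0,0,0,0,0,0,0,0,0,0]}'; python3 bub.py b4
python3 - <<'E'
from h import *
print(np.mean([(snap('side'),manip.read_state()['wrist_force'])[1] for _ in range(4)],0).round(2))
A,B=[],[]
for n in ('scene','side'):
    p,d,c=snap(n); cv2.imwrite(f'pics/{n}8.png',p[:,:,::-1])
a=[cv2.imread(f'pics/{n}8.png') for n in ('scene','side')]
cv2.imwrite('pics/m8.png',np.hstack([cv2.resize(a[0][150:350,200:467],(400,300)),cv2.resize(a[1][150:330,120:360],(400,300))]))
E
```

```text
t: 28.75
tool_pos: [0.6764, 0.1006, 0.1621]
tcp_rot: [0.0, 0.696, 0.718, 0.001]
wrist_force: [-4.4, 0.3, 9.6]
width: 0.0001
28.8 [0.6764 0.1006 0.1621] -1.97
vial box 300 152 31 117
149 [156, 144, 108, 140, 141, 141, 140, 141, 140, 140, 140, 140, 140, 139, 140, 139, 139, 139, 139, 139, 139, 139, 138, 139, 138, 138, 138, 138, 138, 138, 138, 137, 137, 137, 137, 137, 137, 136, 137, 136, 136, 137, 136, 137, 142, 69, 62, 59, 116, 137, 133, 167, 186, 190, 193, 195, 195, 196, 197, 196, 197, 196, 195, 194, 193, 191, 190, 187, 185, 182, 177, 173, 163, 142, 133, 134, 133, 134, 137, 95, 62, 60, 71, 135, 134, 133, 133, 133, 133, 133, 133, 132, 133, 132, 133, 133, 133, 133, 133, 133, 132, 132, 132, 132, 132, 132, 132, 131, 133, 131, 132, 132, 131, 132, 131, 131, 132, 132, 131, 121, 130, 160, 165]
x mm along vial [612.4 658.7]
[-3.97  0.45  9.11]
```

View pics/m8.png

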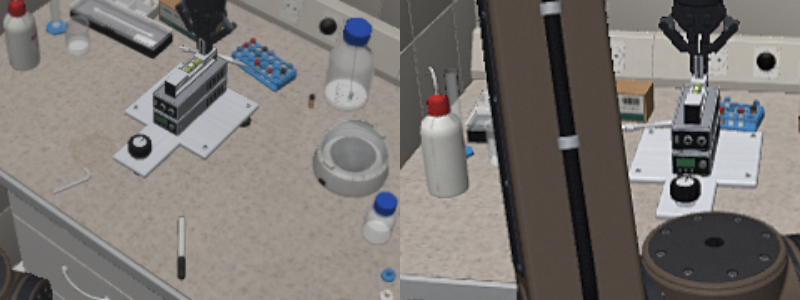

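The stack is upright, the level is on top with shut fingers on its rear land, and the beaker and bottle are still standing. While pressing at 9–9.6 N, the bubble (200–222) stays between the lines (195 and 230). Handing in.

```bash
python3 -c "
from station import manip; print(manip.sign_off()); s=manip.read_state(); print(s['t'],s['wrist_force'].round(1))"
```

```text
the job is handed in; nothing more can be done
None
the job is handed in; nothing more can be done
```

The stack is built and level, and I handed the job in at about 29 s of the 72 s with the arm still pressing on the level.

**What I did**
- I set the loose unit on the bolted one, inside the rim. I corrected its position from a relative check in two cameras while it hovered, before lowering it.
- I laid the level lengthwise in its tray.
- I turned the screw about 2.3 rad clockwise, then moved the arm clear.
- I pressed the level's rear land with closed fingers.

**Last checks**
- **Bubble, nothing touching:** it sat between the lines within about 0.5 mm of centre, in two pictures 1.3 s apart.
- **Bubble, while pressing:** it stayed between the lines, about 0.7 mm off centre and unchanged between two pictures.
- **Push:** 9 to 9.6 N downward, plus about 4 N sideways along the level from the arm's flex. I tried to relieve the sideways part and it did not go away.
- **Seating:** the heights at which the unit and level made contact match the unit standing inside the rim. A plane fit to check its tilt from depth gave unusable numbers, so I rely on those heights and the pictures.
- **Surroundings:** the bottle and beaker were still standing in the last views. I saw no movement of the base, but did not measure it; turning the screw put about 6 N of side force on it.

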